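# Draw out the measuring plate to the pointer and hold it

## Task

Fit the loose grey grip knob fully down onto the square shank of the white plate; then, with the plate held by that knob, slide it outward along its riser until its weighted front end is level with the tip of the pointer. The plate is nose-heavy out there: keep it lying flat on the riser throughout, without lifting or tipping, and finish while still holding the knob, without letting go. Leave the other things on the worktop where they stand.

Things in the scene. Friction and masses are not known exactly. Their poses are not given: they have to be found in the camera images.
- riser: fixed grey metal riser under the plate. Origin: centre of its underside on the worktop; y runs along the slide, -y is OUTWARD (to the robot's right, within 0.2 rad). Top face 60 mm up, 260 mm long (y -130 to +130), 120 mm wide (feet 158 mm). Two guide lips 10 mm high, inner faces 95 mm apart, run along the top's sides and keep the plate straight with 2.5 mm play each side.
- plate: loose white plate, 280 mm long (y), 90 wide, 10 thick, about 0.45 kg, lying on the riser, at the start 5 to 30 mm out past the riser's end. Origin: centre of its underside; -y outward, z up. A steel bar (86x30x14 mm) on top of its outward end makes it nose-heavy: with the knob on, it balances about 115 mm behind that end, so out at the pointer it tips off unless the knob is held down.
- plate_end (a point): middle of the upper edge of the plate's outward end face, 140 mm outward of the plate's centre, 10 mm above its underside. Axes as the plate.
- shank_foot (a point): foot of the square steel shank near the plate's rear end: on the shank axis, at the plate's upper face, 250 mm behind plate_end. Shank 14 x 14 mm, flats parallel to the plate's x and y, 22 mm tall (16 mm straight, then a 6 mm pyramid lead-in tapering to 7 mm).
- seat (a point): 34 mm above shank_foot on the shank axis: where knob_center lies when the knob is fully down on the plate. Any gap left under the knob lets the overhanging nose droop by two to three times as much, so press it home and keep it pressed down while sliding (5 to 10 N is enough). Axes as the plate.
- knob: loose grey grip knob, 0.1 kg, 68 mm tall, standing upright on the worktop at the robot's right; origin at the centre of its underside. Square hub below (34 x 34 mm, 28 tall) with a blind square bore 16.4 mm wide, 24 mm deep, mouth down. Bore flats are parallel to the knob's x and y, so it fits the shank in any of four quarter turns.
- knob_center (a point): centre of the knob, 34 mm above its underside. The knob's flat wing, 46 mm long (x) and 18 mm thick (y), reaches from 28 to 68 mm above the underside: grip it across the 18 mm, above the hub, and firmly (80 N does not slip). Axes as the knob.
- pointer_tip (a point): tip of the pointer of a fixed steel post stand (post 10 mm thick, 85 mm tall, foot 36 mm across) on the worktop beside the plate's path, on the side away from the robot, 150 to 190 mm out past the riser's end. Tip 77 mm above the worktop, 15 mm clear of the plate's side, pointing across the path (-x). Axes parallel to the riser's.
- red_vial: bystander: red-capped white vial, 32 mm across, 75 mm tall; loose, to be left alone; origin at the centre of its underside
- tweezers: bystander: steel tweezers, 123 mm long, lying along y; loose, to be left alone; origin at the centre of its underside
- tape_roll: bystander: tan roll of tape, 96 mm across, 25 mm high, lying flat; loose, to be left alone; origin at the centre of its underside
- blue_vial: bystander: blue-capped white vial, 27 mm across, 56 mm tall; loose, to be left alone; origin at the centre of its underside
Mind the look-alikes: they are no part of the job. Leave any green or pink look-alike of the knob alone.

How it is judged:
By the outcome, as a careful person would: the job done as asked, in the order asked, and still so for the second after the job is handed in, while the arm keeps its last pose, push and grip.
It also fails if it takes over 45 s, if anything falls off the work surface, if the arm or the gripper's body presses on something with over 40 N, if the wrist force passes 120 N, or if a joint passes its speed limit or range.

## Robot

A 6-joint arm with a two-finger parallel gripper is mounted at the origin on a cart in front of the work surface, level with it; the furniture and walls round the work are solid. World frame = base frame: x ahead of the robot, y to its left, z up, the work surface at z = 0. Lengths are in mm, angles in rad, forces in N, time in s.
With the tool pointing down it reaches from about 400 to 825 mm from the base axis. Payload 7 kg.
Tool frame: the origin (TCP) lies at the very end of the fingers, on their centre line; the grasp point (between the pads) lies 19 mm behind it (env.grip_point_offset is the distance from the TCP to the grasp point, in mm); z points along the fingers, x is the direction in which the jaws open and shut, and the axes are right-handed (so a half turn about z gives the same grasp; the last joint's range is limited). The gripper opens to 85 mm and grips with 20 to 120 N. Pads are 22 mm wide; open, the fingers measure 114 mm over their backs; the gripper's body (76 mm by 85 mm) begins 54 mm behind the grasp point. The pads swing forward as they close: fully open they stand 13 mm farther back than shut.
Start: joints at [-0.836, 0.359, 0.012, 0, -1.224, -0.288], TCP at [291.627, -608.727, 211.102] pointing down, gripper open.
Joint ranges: [-3.07, 3.07], [-1.43, 2.12], [-1.02, 1.25], [-3.03, 1.67], [-3.05, -0], [-3.03, 3.03]. Speed limits (rad/s): [2.39, 2.39, 3.01, 3.14, 3.14, 3.14].

## Interface

Orientations are given as a unit quaternion [x, y, z, w].
In Python, from rig import status, cams, env gives the robot as it stands.
- The arm moves only by the tool move_arm, never from a script. Its arguments are lists of equal length, an entry for each row: "grip": the closure, from 0 (fully open) to 1 (shut); "xyz": the shift along the tool's x, y, z in cm, a list of three; "yaw": the turn about the tool's z in rad. A call has 1 to 20 rows; each row is the pose to reach, as a shift and turn from the pose commanded when the call began, along the tool's axes at that moment; what a row does not reach only later rows make up. A row lasts 1/10 s, in which the tool goes at most 50 mm and 8.59 degrees, less where a joint would pass 70% of its speed; a pose out of reach is approached as far as the arm can. A call with a gripper value outside its range is refused whole. The fingers move at their own pace and stop on an object; "squeeze" is the grip in N (left out, the last holds). Time passes only in rows, so rows that repeat a pose let the fingers close. It gives the time, the measured TCP pose, the force and the opening at its end, in the units of the state.
- status.read_state(): the state, without advancing time (a new reading comes with each control period).
- cams.capture(name): name is "scene" or "side" or "wrist"; returns a dict with "color" (420x560x3 uint8, red, green, blue), "fov_y" (degrees; the focal length in pixels is half the picture's height over the tangent of half this angle, whatever the lens; pixels are square), "cx", "cy" (the principal point, pixels), "camera_from_world" (4x4, takes a point from world to camera coordinates). Camera axes: x right, y down, z forward; pixel columns grow to the right and rows downward; lengths in mm; the calibration is good to about 2 mm. A picture is of the moment at which its call begins. There is no depth.
- env.close_job(): hands the job in, once; it reports no verdict.
The state is a dict: "clock": time; "joints": joint angles; "dq": joint speeds; "joint_efforts": joint torques, N m; "tool_pos": TCP position; "tcp_rot": TCP orientation; "wrist_force": force on the tool from outside, world axes, zero at the start; "ft_torque": the same for the moment, N m; "opening": opening from 0.0 (shut) to 1.0 (fully open).
Only numpy, scipy, OpenCV 4.12 (cv2) and the standard library are available. Lean on these libraries where they do the work, as an engineer would, in place of code of your own. Each camera call takes 0.05 s, during which the arm holds its last target. There are 200 camera calls.

## Working session

There is one attempt and no reset: what is moved stays moved. The work goes in short steps, Python scripts to look and compute and a tool call to move; the robot and the scene stay as the last step left them, time stands still between calls to the robot, and variables do not carry over. Pictures are saved under pics/ and viewed, about 8 in all and at most 12, crops included, and the job is handed in when it is done.

Besides the shell and the picture viewer there is one more tool, called in YAML: its name, and indented under it one key for each argument. move_arm: Moves the arm, as the interface text tells. Its arguments: {"type":"object","properties":{"grip":{"type":"array","items":{"type":"number"}},"xyz":{"type":"array","items":{"type":"array","items":{"type":"number"}}},"yaw":{"type":"array","items":{"type":"number"}},"squeeze":{"type":"number"}},"required":["grip","xyz","yaw"]}

```bash
mkdir -p pics
cat > h.py <<'E'
import numpy as np, cv2
from rig import status,cams,env
def cap(n,f):
    c=cams.capture(n); np.savez('pics/'+f+'.npz',**{k:np.array(v) for k,v in c.items()})
    cv2.imwrite('pics/'+f+'.png',c['color'][:,:,::-1]); return c
def load(f): return dict(np.load('pics/'+f+'.npz'))
def foc(c): return c['color'].shape[0]/2/np.tan(np.radians(float(c['fov_y']))/2)
def ray(c,u,v):
    T=np.array(c['camera_from_world']);R=T[:3,:3];o=-R.T@T[:3,3]
    d=R.T@np.array([(u-c['cx'])/foc(c),(v-c['cy'])/foc(c),1]);return o,d/np.linalg.norm(d)
def atz(c,u,v,z):
    o,d=ray(c,u,v);return o+d*(z-o[2])/d[2]
def tri(*a):
    A=np.zeros((3,3));b=np.zeros(3);rs=[ray(*x) for x in a]
    for o,d in rs:
        P=np.eye(3)-np.outer(d,d);A+=P;b+=P@o
    p=np.linalg.solve(A,b);return p,[np.linalg.norm((np.eye(3)-np.outer(d,d))@(p-o)) for o,d in rs]
def proj(c,p):
    q=np.array(c['camera_from_world'])@np.append(p,1);return [q[0]/q[2]*foc(c)+c['cx'],q[1]/q[2]*foc(c)+c['cy']]
def crop(f,x0,y0,w,h,s): 
    im=cv2.imread('pics/'+f+'.png')[y0:y0+h,x0:x0+w];return cv2.resize(im,None,fx=s,fy=s,interpolation=cv2.INTER_CUBIC)
E
python3 - <<'E'
from h import *
ims=[]
for n in('scene','side','wrist'):
    c=cap(n,n+'0');ims.append(c['color'][:,:,::-1]);T=np.array(c['camera_from_world']);print(n,-T[:3,:3].T@T[:3,3],T[2,:3],foc(c),c['cx'],c['cy'])
print(status.read_state())
E
```

```text
scene [-145.2440348  -617.76506846  805.39024592] [ 0.60558243  0.48516959 -0.63077761] 503.09669528186345 286.950505578034 209.70183152470233
side [ 27.128656   747.43377483 643.9460793 ] [ 0.47557005 -0.71638748 -0.51051162] 406.13991117275873 272.9566936010069 217.72287829167874
wrist [ 228.67333295 -639.11578065  373.22749068] [ 0.25295971  0.12372579 -0.95953286] 351.63308271308006 277.28962750737116 207.67353992688538
{'clock': 0.15, 'joints': array([-8.35896091e-01,  3.59243071e-01,  1.12945927e-02, -2.25476418e-04,
       -1.22411342e+00, -2.88081100e-01]), 'dq': array([ 0.00037378, -0.00102085,  0.00249054,  0.00177176, -0.00034037,
        0.00075552]), 'joint_efforts': array([-1.34515805e-03, -5.83875561e+01,  2.93649763e+01,  6.94057703e+00,
       -4.30878456e-03,  7.26729930e-07]), 'tool_pos': array([ 291.4589349 , -608.41349865,  210.38178579]), 'tcp_rot': array([ 5.32902356e-01,  8.46176499e-01,  2.73220896e-04, -5.80523865e-04]), 'wrist_force': array([-0.56957435, -0.06580857,  0.38799639]), 'ft_torque': array([ 0.07665249, -0.00386151, -0.0395986 ]), 'opening': 0.9988566867118466}
```

View pics/scene0.png

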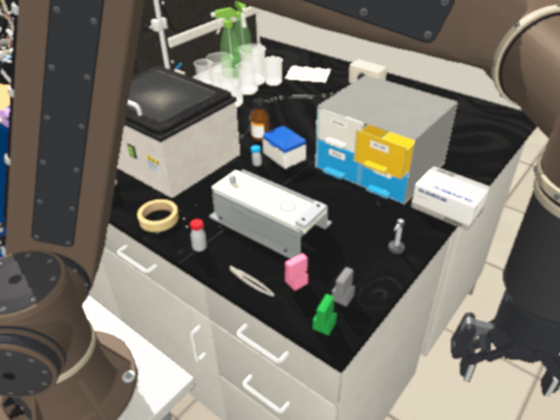

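View pics/side0.png

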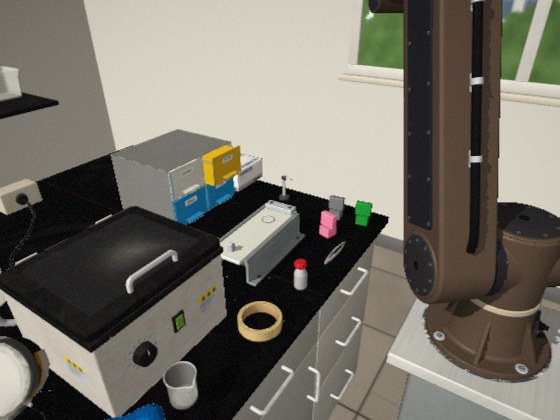

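The scene view shows three knobs: pink (296,272), grey (344,287) and green (325,315). Grey fits the description. The shank is at about (233,181) and the pointer stand at about (399,235). In the side view the grey knob is at (336,207), the shank at (231,247) and the pointer at (285,188). I'll enlarge both views.

Run:
```python
from h import *
cv2.imwrite('pics/s1.png',crop('scene0',205,165,220,160,3.6))
cv2.imwrite('pics/d1.png',crop('side0',210,160,170,125,4.6))
```

```text
(no output)
```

View pics/s1.png

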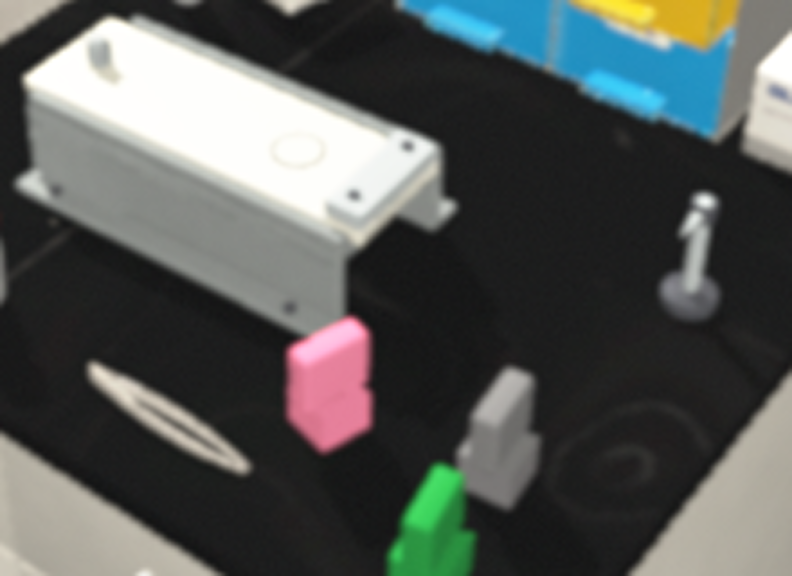

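View pics/d1.png

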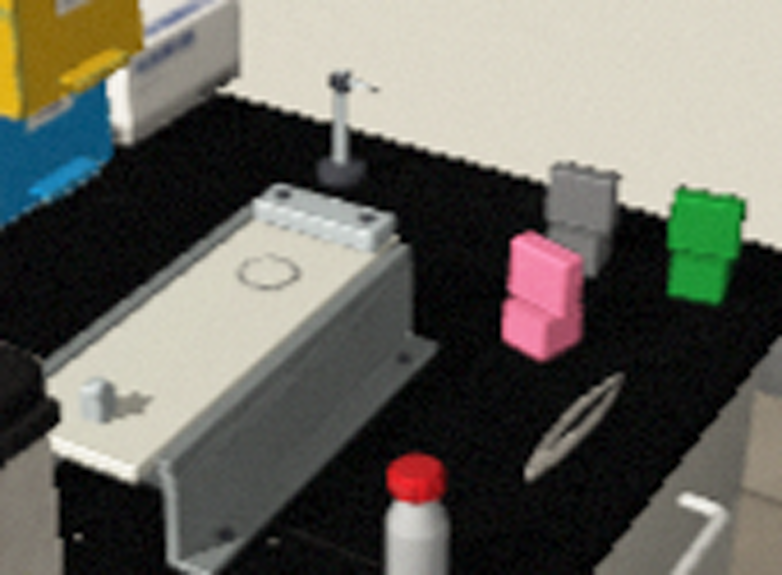

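Run:
```python
from h import *
S=load('scene0');D=load('side0')
s=lambda x,y:(S,205+(x+.5)/3.6-.5,165+(y+.5)/3.6-.5)
d=lambda x,y:(D,210+(x+.5)/4.6-.5,160+(y+.5)/4.6-.5)
for n,a,b in[('shanktop',(97,42),(97,380)),('shankfoot',(103,77),(97,418)),('knobtop',(512,386),(584,172)),('ptip',(684,233),(378,90)),
 ('bar screw far',(407,146),(283,193)),('bar screw near',(355,195),(368,217)),('ring',(298,150),(268,272)),('postfoot',(690,292),(341,168))]:
    print(n,*[np.round(x,1) for x in tri(s(*a),d(*b))])
```

```text
shanktop [564.2 123.1  89.3] [1.7 1.7]
shankfoot [566.3 121.4  61.1] [3.6 3.6]
knobtop [ 473.5 -270.7   68.9] [4.5 4.5]
ptip [ 640.1 -287.1   77.8] [1.7 1.7]
bar screw far [ 601.9 -109.7   85.4] [0.1 0.1]
bar screw near [ 541.9 -112.8   85.4] [0.7 0.7]
ring [570.6 -45.6  70.3] [0.3 0.3]
postfoot [ 669.1 -285.7    7.4] [1. 1.]
```

move_arm:
  grip: [0,0,0,0,0,0,0,0,0,0,0,0]
  xyz:
    - [2.3,3.1,0]
    - [4.5,6.2,0]
    - [6.8,9.3,0]
    - [9.0,12.4,0]
    - [11.3,15.5,0]
    - [13.6,18.6,0]
    - [15.8,21.7,0]
    - [18.1,24.9,0]
    - [20.3,28,0]
    - [22.6,31.1,0]
    - [22.6,31.1,0]
    - [22.6,31.1,0]
  yaw: [0,0,0,0,0,0,0,0,0,0,0,0]

```text
clock: 1.35
tool_pos: [474.7, -269.7, 211.0]
tcp_rot: [0.532, 0.847, -0.0, -0.0]
wrist_force: [-1.0, -0.6, 0.2]
opening: 1.001
```

Run:
```python
from h import *
c=cap('wrist','w1')
print(status.read_state()['tool_pos'],proj(c,[474,-271,68]))
```

```text
[ 474.33012231 -270.39291129  210.9601574 ] [np.float64(276.420238681071), np.float64(184.92892304623408)]
```

View pics/w1.png

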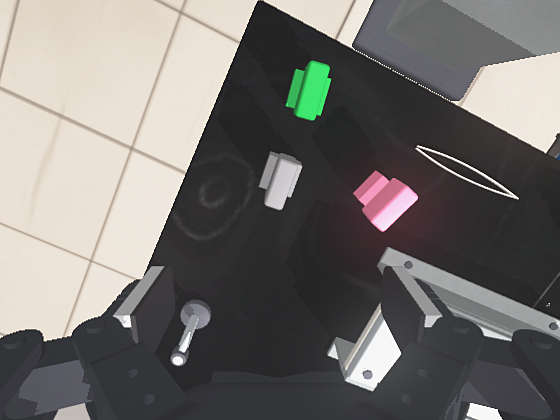

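The wrist view shows the grey knob at (281,181), the green at (308,90), the pink at (385,200), and the pointer post at (195,312) with its tip towards (205,305). I'll enlarge the grey knob.

Run:
```python
from h import *
cv2.imwrite('pics/w1c.png',crop('w1',240,135,80,90,6.5))
```

```text
(no output)
```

View pics/w1c.png

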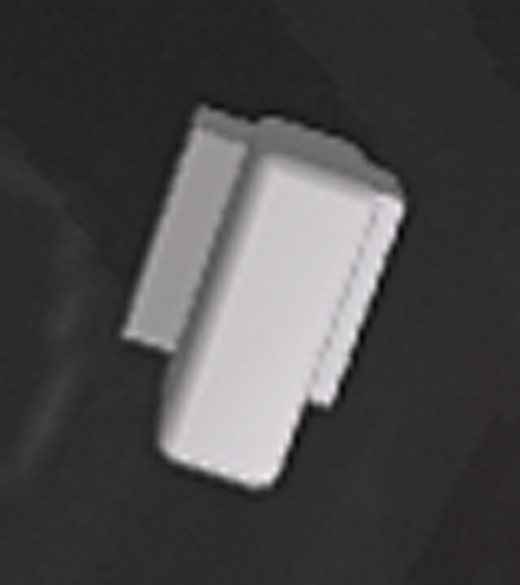

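This is the grey knob seen from above. The wing's top corners are at crop (250,155), (383,192), (272,487) and (163,455).

Run:
```python
from h import *
c=load('w1');S=load('scene0')
f=lambda x,y:(c,240+(x+.5)/6.5-.5,135+(y+.5)/6.5-.5)
P=[atz(*f(*p),68) for p in[(250,155),(383,192),(272,487),(163,455)]]
m=sum(P)/4; L=(P[2]+P[3]-P[0]-P[1])/2; W=(P[1]+P[2]-P[0]-P[3])/2
print(P,m,L,np.linalg.norm(L),W,np.linalg.norm(W))
s=lambda x,y:(S,205+(x+.5)/3.6-.5,165+(y+.5)/3.6-.5)
print(tri(f(267,322),s(512,386)))
# hub corners bottom/top at z=28
for p in[(195,125),(125,338),(330,407)]:print(atz(*f(*p),28))
angL=np.arctan2(L[1],L[0]);print('wing ang',angL)
st=status.read_state()
from scipy.spatial.transform import Rotation as R
M=R.from_quat(st['tcp_rot']).as_matrix();print(M)
# jaws dir should be perpendicular to L
n=np.array([-L[1],L[0],0])/np.linalg.norm(L); n=M.T@n; print('turn about tool z',np.arctan2(n[1],n[0]))
print('shift tool',M.T@(np.array([m[0],m[1],0])-np.array([*st['tool_pos'][:2],0])))
```

```text
[array([ 452.1092311 , -279.96153987,   68.        ]), array([ 448.83288896, -261.66265014,   68.        ]), array([ 492.5977071 , -257.01651826,   68.        ]), array([ 494.99438248, -272.71331461,   68.        ])] [ 472.13355241 -267.83850572   68.        ] [43.32498476  5.94717857  0.        ] 43.731261557972346 [-2.83650876 16.99784304  0.        ] 17.232888616403677
(array([ 471.19192925, -271.1291902 ,   77.05413463]), [np.float64(2.5694039656311856), np.float64(2.5694039656313175)])
[ 456.87734961 -286.73698876   28.        ]
[ 491.33825543 -282.40688709   28.        ]
[ 487.46166305 -248.87414991   28.        ]
wing ang 0.13641646979559915
[[-4.32862341e-01  9.01459932e-01 -4.29661506e-04]
 [ 9.01460003e-01  4.32862403e-01  6.02194974e-05]
 [ 2.40269776e-04 -3.61255910e-04 -9.99999906e-01]]
turn about tool z 0.31124920512102455
shift tool [ 3.25350685e+00 -8.74413611e-01  1.09760655e-03]
```

move_arm:
  grip: [0.4,0.4,0.4,0.4,0.4,0.4,0.4,0.4,0.4,0.4,0.4,1,1,1,1,1,1]
  xyz:
    - [0.1,0,0]
    - [0.2,-0.1,0]
    - [0.3,-0.1,0]
    - [0.3,-0.1,2]
    - [0.3,-0.1,5]
    - [0.3,-0.1,8]
    - [0.3,-0.1,11]
    - [0.3,-0.1,14]
    - [0.3,-0.1,16.5]
    - [0.3,-0.1,17.8]
    - [0.3,-0.1,17.8]
    - [0.3,-0.1,17.8]
    - [0.3,-0.1,17.8]
    - [0.3,-0.1,17.8]
    - [0.3,-0.1,17.8]
    - [0.3,-0.1,17.8]
    - [0.3,-0.1,17.8]
  yaw: [0.1,0.2,0.32,0.32,0.32,0.32,0.32,0.32,0.32,0.32,0.32,0.32,0.32,0.32,0.32,0.32,0.32]
  squeeze: 90

```text
clock: 3.1
tool_pos: [473.1, -268.6, 34.4]
tcp_rot: [0.661, 0.751, 0.0, 0.001]
wrist_force: [-2.1, -0.5, 6.8]
opening: 0.181
```

move_arm:
  grip: [1,1,1,1,1,1,1,1,1,1,1,1,1,1,1,1]
  xyz:
    - [0,0,-1]
    - [0,0,-4]
    - [0,0,-8]
    - [0,0,-12]
    - [3,1.3,-12]
    - [6.1,2.5,-12]
    - [9.2,3.8,-12]
    - [12.2,5.1,-12]
    - [15.3,6.4,-12]
    - [18.3,7.6,-12]
    - [21.4,8.9,-12]
    - [24.4,10.2,-12]
    - [27.5,11.4,-12]
    - [30.5,12.7,-12]
    - [30.5,12.7,-12]
    - [30.5,12.7,-12]
  yaw: [0,0,0,0,0.05,0.1,0.1,0.1,0.1,0.1,0.1,0.1,0.1,0.1,0.1,0.1]

```text
clock: 4.7
tool_pos: [559.3, 51.1, 153.3]
tcp_rot: [0.697, 0.717, -0.0, -0.0]
wrist_force: [-0.6, -0.3, -1.0]
opening: 0.185
```

Run:
```python
from h import *
c=cap('wrist','w2')
print(status.read_state()['tool_pos'],proj(c,[565,122,88]))
S=load('scene0');print([atz(S,u,v,0).round() for u,v in((240,155),(178,215))])
```

```text
[559.2115806   50.34636428 153.30891732] [np.float64(379.7761709649183), np.float64(222.5361200304297)]
[array([744., 269.,   0.]), array([445., 206.,   0.])]
```

View pics/w2.png

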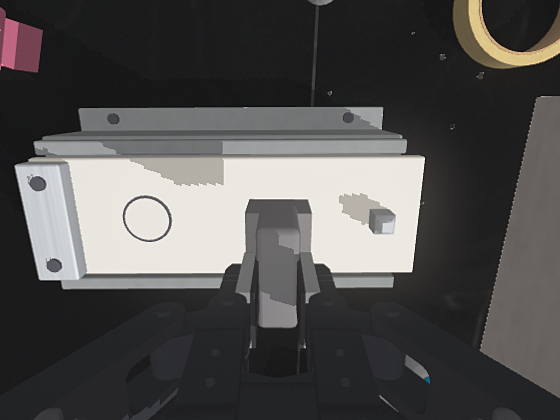

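```bash
python3 - <<'E'
from h import *
a=crop('w2',355,190,60,50,8);b=crop('w2',230,190,100,50,6)
o=np.zeros((720,600,3),np.uint8);o[:400,:480]=a;o[410:710,:600]=b
cv2.imwrite('pics/w2c.png',o)
E
python3 - <<'E'
from h import *
im=cv2.imread('pics/w2c.png');cv2.imwrite('pics/w2c.png',cv2.resize(im,(500,600),interpolation=cv2.INTER_AREA))
# plate edges via brightness steps
g=cv2.cvtColor(cv2.imread('pics/w2.png'),6).astype(float)
from h import load
c=load('w2');pt=[];pb=[]
for u in list(range(90,230,10))+list(range(330,400,10)):
    col=g[:,u];d=np.diff(col)
    v1=145+np.argmax(d[145:165]); v2=255+np.argmin(d[255:285])
    pt.append(atz(c,u,v1+.5,70));pb.append(atz(c,u,v2+.5,70))
for P in(pt,pb):
    P=np.array(P);k=np.polyfit(P[:,1],P[:,0],1);r=P[:,0]-np.polyval(k,P[:,1]);print(k,np.abs(r).max(),np.polyval(k,122))
E
```

```text
[-3.13953135e-02  5.26236348e+02] 6.292813030935349 522.4061198128123
[-3.32877535e-02  6.15277650e+02] 0.5587445054902673 611.2165441512549
```

View pics/w2c.png

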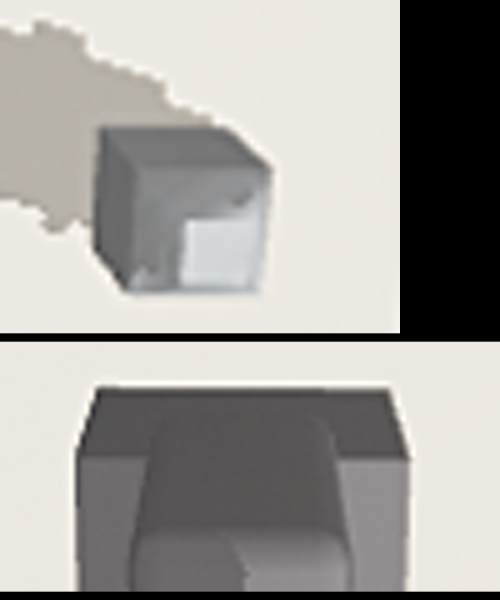

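The shank's straight-top square is centred at crop (198,231) and its base at about (161,188). The hub's lower front edge runs from (97,388) to (390,390).

Run:
```python
from h import *
c=load('w2')
a=lambda x,y,z:atz(c,355+x/6.667-.4,190+y/6.667-.4,z).round(1)
b=lambda x,y,z:atz(c,230+x/5-.4,190+(y-341.7)/5-.4,z).round(1)
for p in[(135,168,86),(270,172,86),(258,292,86),(128,293,86),(198,231,86),(161,188,70),(98,128,70),(228,128,70),(95,248,70)]:print(p,a(*p))
for p in[(97,388,119),(390,390,119),(78,458,147),(408,458,147)]:print(p,b(*p))
st=status.read_state();print(st['tool_pos'],st['tcp_rot'])
# same rays in scene camera: triangulate shank & hub pos
S=load('scene0');s=lambda x,y:(S,205+(x+.5)/3.6-.5,165+(y+.5)/3.6-.5)
print(tri((c,355+205/6.667-.4,190+250/6.667-.4),s(97,42)))
```

```text
(135, 168, 86) [560.2 118.6  86. ]
(270, 172, 86) [560.2 132.6  86. ]
(258, 292, 86) [573.4 133.   86. ]
(128, 293, 86) [573.9 119.4  86. ]
(198, 231, 86) [566.8 125.9  86. ]
(161, 188, 70) [567.3 126.6  70. ]
(98, 128, 70) [560.6 118.9  70. ]
(228, 128, 70) [560.2 133.2  70. ]
(95, 248, 70) [574.5 120.   70. ]
(97, 388, 119) [542.4  34.6 119. ]
(390, 390, 119) [541.7  68.7 119. ]
(78, 458, 147) [542.3  34.9 147. ]
(408, 458, 147) [541.3  68.1 147. ]
[559.2115806   50.34636428 153.30891732] [ 6.97396468e-01  7.16685514e-01 -1.17427433e-04 -1.62833509e-04]
(array([569.58985194, 128.78654396,  82.05820966]), [np.float64(0.8778464858335292), np.float64(0.8778464858334741)])
```

Shank axis is (567.0, 126.1) and the hub centre is (559.0, 52.0), with sizes and heights consistent. The shift needed in tool axes is (+7.39, +1.00) cm.

move_arm:
  grip: [1,1,1,1,1,1,1,1]
  xyz:
    - [2,0.3,0]
    - [4.5,0.6,0]
    - [6.5,0.9,0]
    - [7.39,1.0,0]
    - [7.39,1.0,0]
    - [7.39,1.0,1.2]
    - [7.39,1.0,2.2]
    - [7.39,1.0,2.2]
  yaw: [0,0,0,0,0,0,0,0]

```text
clock: 5.55
tool_pos: [566.2, 123.2, 128.7]
tcp_rot: [0.698, 0.716, -0.002, -0.001]
wrist_force: [0.0, 0.3, -0.5]
opening: 0.186
```

Run:
```python
from h import *
c=cap('wrist','w3');cap('side','d3');cap('scene','s3')
st=status.read_state();print(st['tool_pos'],st['wrist_force'])
a=crop('d3',205,200,60,70,6);b=crop('s3',205,150,60,70,6)
cv2.imwrite('pics/c3.png',np.hstack([a,b]))
```

```text
[567.704875   124.01362054 130.94342189] [ 0.22233373 -0.35218032 -0.59990305]
```

View pics/c3.png

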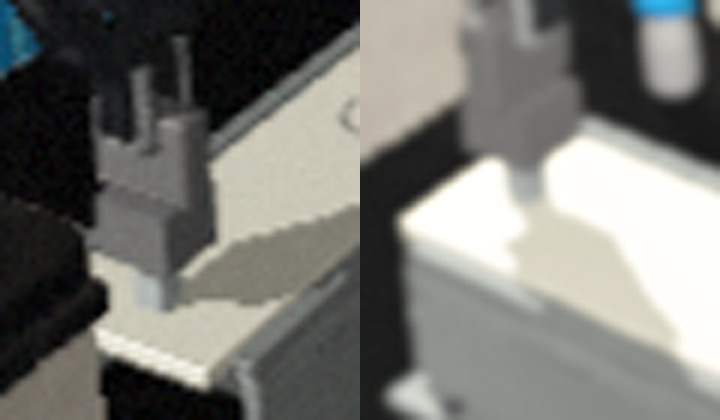

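Both views show the shank centred under the hub, so I'll lower it.

move_arm:
  grip: [1,1,1,1,1,1,1,1]
  xyz:
    - [0,0,0.4]
    - [0,0,0.7]
    - [0,0,1.0]
    - [0,0,1.3]
    - [0,0,1.6]
    - [0,0,1.9]
    - [0,0,2.2]
    - [0,0,2.2]
  yaw: [0,0,0,0,0,0,0,0]

```text
clock: 6.5
tool_pos: [567.4, 124.4, 108.6]
tcp_rot: [0.698, 0.716, -0.0, -0.0]
wrist_force: [0.1, -0.1, -1.2]
opening: 0.181
```

move_arm:
  grip: [1,1,1,1,1,1]
  xyz:
    - [0,0,0.2]
    - [0,0,0.35]
    - [0,0,0.45]
    - [0,0,0.5]
    - [0,0,0.5]
    - [0,0,0.5]
  yaw: [0,0,0,0,0,0]

```text
clock: 7.1
tool_pos: [567.8, 124.5, 104.5]
tcp_rot: [0.698, 0.717, 0.0, 0.0]
wrist_force: [-1.0, -0.2, 5.0]
opening: 0.179
```

Run:
```python
from h import *
for i in range(4):
    c=cap('wrist','w4');st=status.read_state();print(st['tool_pos'],st['wrist_force'],st['tcp_rot'])
```

```text
[567.82769409 124.53933315 104.51137257] [-2.01478342  0.08886228  4.83183518] [6.97520603e-01 7.16564685e-01 2.14590068e-04 1.18322158e-04]
[567.83915371 124.5589561  104.51266135] [-1.96769602  0.50465023  5.39599557] [6.97526948e-01 7.16558502e-01 2.39202556e-04 1.11754103e-04]
[567.85913786 124.56246484 104.50796452] [-2.66456414  0.41271287  5.95463986] [6.97519901e-01 7.16565355e-01 2.50650963e-04 1.27019485e-04]
[567.84493293 124.5503832  104.5233421 ] [-1.70883911 -0.42900258  5.106639  ] [6.97515994e-01 7.16569165e-01 2.32570640e-04 1.27794339e-04]
```

Contact comes at TCP z 104.5, which matches the seat (70 + 34.4). I'll enlarge the pointer tip in w1 and the plate end in w2.

Run:
```python
from h import *
a=crop('w1',150,290,80,90,5);b=crop('w2',5,145,80,90,5)
d=crop('side0',270,165,40,40,5)
o=np.zeros((450,800,3),np.uint8);o[:,:400]=a;o[:,400:]=b
cv2.imwrite('pics/c4.png',o)
```

```text
(no output)
```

View pics/c4.png

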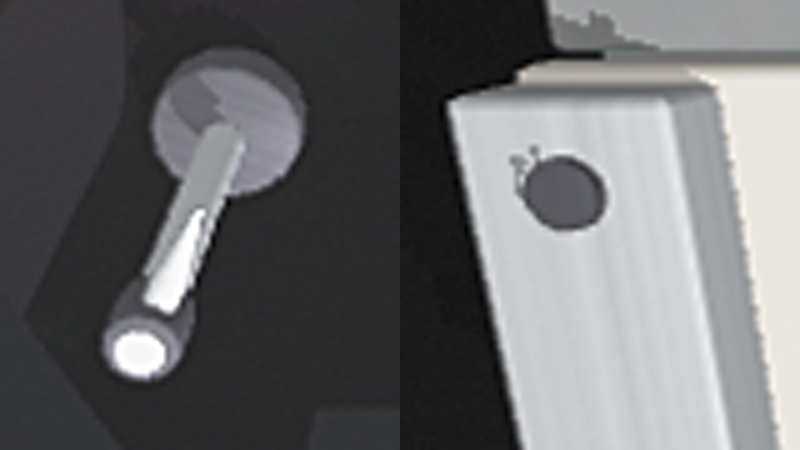

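move_arm:
  grip: [1,1,1,1]
  xyz:
    - [0,0,0.05]
    - [0,0,0.07]
    - [0,0,0.07]
    - [0,0,0.07]
  yaw: [0,0,0,0]

```text
clock: 7.7
tool_pos: [568.0, 124.6, 104.5]
tcp_rot: [0.697, 0.717, 0.0, 0.0]
wrist_force: [-3.4, 0.5, 11.1]
opening: 0.181
```

The w1 crop shows the pointer cone's tip at (203,207). The w2 crop shows the bar's outer top edge from (448,105) to (525,450).

Run:
```python
from h import *
a=load('w1');b=load('w2');S=load('scene0');D=load('side0')
W=(a,190.2,331.);s=(S,205+684.5/3.6-.5,165+233.5/3.6-.5);d=(D,210+378.5/4.6-.5,160+90.5/4.6-.5)
o=np.array([.0323,-.9995,0]);sh=np.array([567,126.1,70]);pe=sh+250*o;print('plate_end',pe)
for n,p in[('w',atz(*W,77)),('ws',tri(W,s)),('wd',tri(W,d)),('sd',tri(s,d)),('all',tri(W,s,d))]:
    q=p[0] if isinstance(p,tuple) else p
    print(n,p,'dist',(q-pe)@o,'side',(q-pe)@[.9995,.0323,0])
for p in[atz(b,14.6,166,84),atz(b,30,235,84),atz(b,28.4,160,70)]:print('bar/plate edge vs pe',p,(p-pe)@o)
```

```text
plate_end [ 575.075 -123.775   70.   ]
w [ 640.89164733 -284.56799495   77.        ] dist 162.83847615942634 side 60.59012526574759
ws (array([ 643.36487167, -285.1693177 ,   75.64344502]), [np.float64(1.3349247065244159), np.float64(1.334924706524511)]) dist 163.51938340034872 side 63.04269027503182
wd (array([ 638.46264279, -284.81683494,   78.37791055]), [np.float64(1.0914169713922584), np.float64(1.091416971392376)]) dist 163.00873488328284 side 58.154297696895725
sd (array([ 640.08565187, -287.1396153 ,   77.80090886]), [np.float64(1.7491436336798274), np.float64(1.7491436336798112)]) dist 165.38277704769249 side 59.701469474486174
all (array([ 639.85442714, -286.01939775,   78.1160971 ]), [np.float64(1.3930684020853772), np.float64(2.052012616904028), np.float64(1.8664642122764612)]) dist 164.2556510444137 side 59.506543377482316
bar/plate edge vs pe [ 533.53318254 -123.81091619   84.        ] -1.3059024674102413
bar/plate edge vs pe [ 582.39595762 -121.85580896   84.        ] -1.681764512460006
bar/plate edge vs pe [ 531.65146876 -123.81046421   70.        ] -1.3671335819162436
```

move_arm:
  grip: [1,1,1,1,1,1,1,1,1,1]
  xyz:
    - [-0.3,0,0]
    - [-0.8,0,0]
    - [-1.5,0.01,0]
    - [-2.2,0.01,0]
    - [-2.9,0.02,0]
    - [-3.6,0.02,0]
    - [-4.3,0.02,0]
    - [-4.8,0.03,0]
    - [-5,0.03,0]
    - [-5,0.03,0]
  yaw: [0,0,0,0,0,0,0,0,0,0]

```text
clock: 8.7
tool_pos: [571.3, 76.1, 104.6]
tcp_rot: [0.697, 0.717, 0.002, 0.001]
wrist_force: [0.3, 5.8, 6.3]
opening: 0.179
```

move_arm:
  grip: [1,1,1,1,1,1,1,1,1,1,1,1,1,1,1]
  xyz:
    - [-0.3,0,0.03]
    - [-0.8,0,0.04]
    - [-1.5,0.01,0.04]
    - [-2.2,0.01,0.04]
    - [-2.9,0.02,0.04]
    - [-3.6,0.02,0.04]
    - [-4.3,0.02,0.04]
    - [-5.0,0.03,0.04]
    - [-5.7,0.03,0.04]
    - [-6.4,0.03,0.04]
    - [-7.1,0.04,0.04]
    - [-7.8,0.04,0.04]
    - [-8.3,0.04,0.04]
    - [-8.5,0.05,0.04]
    - [-8.5,0.05,0.04]
  yaw: [0,0,0,0,0,0,0,0,0,0,0,0,0,0,0]

```text
clock: 10.2
tool_pos: [574.5, -8.9, 104.6]
tcp_rot: [0.697, 0.717, 0.003, 0.001]
wrist_force: [-0.2, 6.5, 8.4]
opening: 0.182
```

Run:
```python
from h import *
cap('scene','s5');cap('side','d5');st=status.read_state();print(st['tool_pos'],st['wrist_force'],st['ft_torque'],st['tcp_rot'])
# predicted plate_end pixels using knob travel
o=np.array([.0323,-.9995,0]);pe=np.array([575.1,-123.8,70])
t=(st['tool_pos']-[567.9,124.55,104.5])@o;print('travel',t)
for f in('s5','d5'):
    c=load(f);print(f,proj(c,pe+t*o),proj(c,[640,-286,77]))
a=crop('s5',330,200,80,75,5)
b=crop('d5',255,165,80,75,5);cv2.imwrite('pics/c5.png',np.hstack([a,b]))
```

```text
[574.52005555  -8.8652083  104.57674712] [-0.07463313  6.58171603  9.08391288] [2.48915544 0.02387827 0.01225851] [0.69733691 0.71673789 0.00261148 0.00110222]
travel 133.5623284866367
s5 [np.float64(367.59899731269275), np.float64(242.08600825103687)] [np.float64(393.76784440707365), np.float64(230.17571648055852)]
d5 [np.float64(303.1020113706919), np.float64(188.8428572213666)] [np.float64(291.3141145675271), np.float64(179.08816511191205)]
```

View pics/c5.png

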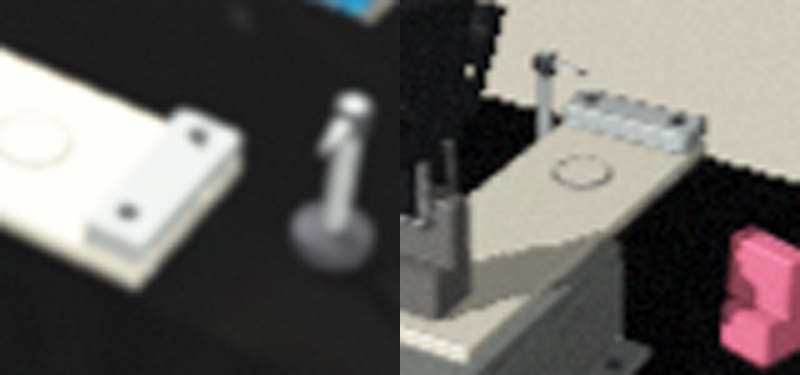

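The scene crop shows the plate's end-edge middle at about (368,243) and the pointer tip at (394,230). Both agree with the predictions to about 1 px. About 31 mm remain.

move_arm:
  grip: [1,1,1,1,1,1,1,1,1]
  xyz:
    - [-0.3,0,0.01]
    - [-0.8,0,0.02]
    - [-1.3,0,0.02]
    - [-1.8,0.01,0.02]
    - [-2.3,0.01,0.02]
    - [-2.7,0.01,0.02]
    - [-3.0,0.02,0.02]
    - [-3.1,0.02,0.02]
    - [-3.1,0.02,0.02]
  yaw: [0,0,0,0,0,0,0,0,0]

```text
clock: 11.2
tool_pos: [575.8, -39.6, 104.6]
tcp_rot: [0.697, 0.717, 0.003, 0.001]
wrist_force: [-0.4, 8.6, 10.9]
opening: 0.182
```

Run:
```python
from h import *
cap('scene','s6');cap('side','d6');st=status.read_state();print(st['tool_pos'],st['wrist_force'],st['tcp_rot'])
o=np.array([.0323,-.9995,0]);pe=np.array([575.1,-123.8,70])
t=(st['tool_pos']-[567.9,124.55,104.5])@o;print('travel',t)
for f in('s6','d6'):
    c=load(f);q=pe+t*o;X=np.array([.9995,.0323,0])
    print(f,[np.round(proj(c,p),1) for p in(q,q-45*X,q+45*X,q+[0,0,14]-43*X,q+[0,0,14]+43*X,[640,-286,77])])
a=crop('s6',345,205,66,60,6)
b=crop('d6',265,165,66,60,6);cv2.imwrite('pics/c6.png',np.hstack([a,b]))
```

```text
[575.81933935 -39.55170787 104.60487437] [-0.33704715  8.37759953  9.53541476] [0.69728556 0.71678647 0.00290644 0.00124806]
travel 164.27545167502532
s6 [array([380.4, 247.9]), array([369.9, 260.1]), array([390.3, 236.2]), array([371.1, 254.7]), array([390.6, 231.9]), array([393.8, 230.2])]
d6 [array([307.6, 185.1]), array([320.4, 188.3]), array([295.2, 182. ]), array([320. , 184.2]), array([295.9, 178.2]), array([291.3, 179.1])]
```

View pics/c6.png

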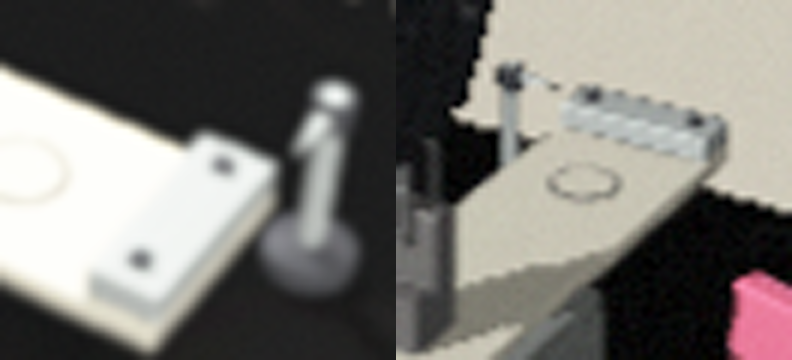

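Run:
```python
from h import *
o=np.array([.0323,-.9995,0]);X=np.array([.9995,.0323,0])
c=load('s6');f=lambda x,y,z:atz(c,345+(x+.5)/6-.5,205+(y+.5)/6-.5,z)
far,near=f(277,165,84),f(156,308,84)
pf,pn=f(276,190,70),f(152,352,60)
tips=[f(295,155,77),atz(c,394.0,230.1,77),atz(c,394.6,229.4,77)]
print('bar',far,near,np.linalg.norm(far-near),'along',far@o,near@o,'plate low corner',pn@o)
for t in tips:print('tip',t,'along',t@o,'lat vs bar mid',(t-(far+near)/2)@X)
```

```text
bar [ 623.03928307 -287.08278864   84.        ] [ 533.65870674 -290.49242183   84.        ] 89.44558694287488 along 307.0634160875947 307.58435184183355 plate low corner 306.8790978238037
tip [ 639.27488747 -286.35590756   77.        ] along 306.86130847256936 lat vs bar mid 60.973973460440945
tip [ 640.52757775 -286.27834219   77.        ] along 306.82424378095595 lat vs bar mid 62.228542747578516
tip [ 643.36588394 -286.18821159   77.        ] along 306.8258355386327 lat vs bar mid 65.06834101009021
```

Measured in the same image, the plate end lies at 307.1 mm and the tip at 306.9 mm along the slide. TCP height is unchanged at 104.6 mm with about 9.5 N of downward press. Handing in.

```bash
python3 -c "
from rig import env,status
s=status.read_state();print(s['clock'],s['opening'],s['wrist_force']);print(env.close_job())"
```

```text
11.3 0.17906648360894217 [-0.33704715  8.37759953  9.53541476]
the job is handed in; nothing more can be done
None
```

I gripped the grey knob, pressed it fully down on the shank, and slid the plate out about 164 mm to the pointer. I handed the job in at 11.3 s, still holding the knob and pressing down with about 9.5 N. No verdict was reported.

- **Knob seating:** contact came at TCP height 104.5 mm, which is the seated height. Pressing harder, from 5 to 11 N, did not lower it further. The height stayed at 104.5–104.6 mm through the whole slide, so I saw no lifting at the knob.
- **Plate end against pointer:** in the last scene image the plate's end was at 307.1–307.6 mm along the slide and the pointer tip at 306.9 mm. That is level to about 1 mm, which is also roughly how well I can read it.
- **Where checks disagreed:** before the slide, the separate camera estimates of the distance ranged from 162.8 to 165.4 mm. The plate's end edge also read 1.4 mm further back than the position worked out from the shank.
- **Tilt:** the tool leaned by about 0.006 rad under the sliding friction. I did not measure the nose height separately.
- **Other objects:** the arm made no contact with them that I noticed, but I did not compare their positions before and after.

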